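Reverse the medicine row from rack to rack

ROBOT

A 6-joint arm with a two-finger parallel gripper is mounted at the origin on a cart in front of the work surface, level with it; the furniture and walls round the work are solid. World frame = base frame: x ahead of the robot, y to its left, z up, the work surface at z = 0. Lengths are in m, angles in rad, forces in N, time in s.
With the tool pointing down it reaches from about 0.375 to 0.975 m from the base axis. Payload 3.8 kg.
Tool frame: the origin (TCP) lies on the centre line of the jaws, within the pads' length; the fingertips stand 19 mm ahead of it and the grasp point (between the pads) is the TCP; x points along the fingers, y is the direction in which the jaws open and shut, and the axes are right-handed (so a half turn about x gives the same grasp; the last joint's range is limited). The gripper opens to 85 mm and grips with 20 to 120 N. Pads are 22 mm wide; open, the fingers measure 114 mm over their backs; the gripper's body (76 mm by 85 mm) begins 54 mm behind the grasp point. The pads swing forward as they close: fully open they stand 13 mm farther back than shut.
Start: joints at [-1.335, 0.264, 1.604, -0, 1.274, -0.037], TCP at [0.182, -0.65, 0.25] pointing down, gripper open.
Joint ranges: [-2.63, 2.63], [-0.94, 2.18], [0.31, 2.57], [-1.31, 4.45], [0, 2.66], [-2.55, 2.55]. Speed limits (rad/s): [2.57, 2.57, 3.14, 3.14, 3.14, 3.14].

INTERFACE

Orientations are given as a unit quaternion [w, x, y, z].
In Python, from station import monitor, imaging, workorder gives the robot as it stands.
- The arm moves only by the tool move_arm, never from a script. Its argument "motion" is a list of rows, each a list of 5 numbers: the finger opening in cm, from 0 to 8.54, then the shift along the tool's x, y, z in cm, then the turn about the tool's x in rad. A call has 1 to 20 rows; each row is the pose to reach, as a shift and turn from the pose commanded when the call began, along the tool's axes at that moment; what a row does not reach only later rows make up. A row lasts 1/10 s, in which the tool goes at most 50 mm and 8.59 degrees, less where a joint would pass 70% of its speed; a pose out of reach is approached as far as the arm can. A call with a gripper value outside its range is refused whole. The fingers move at their own pace and stop on an object; "force" is the grip in N (left out, the last holds). Time passes only in rows, so rows that repeat a pose let the fingers close. It gives the time, the measured TCP pose, the force and the opening at its end, in the units of the state.
- monitor.get_state(): the state, without advancing time (a new reading comes with each control period).
- imaging.camera(name): name is "side" or "top" or "wrist"; returns a dict with "pixels" (480x640x3 uint8, red, green, blue), "intrinsics" (3x3 intrinsics, pixels), "origin" and "orientation" of the camera in the world; the wrist camera has in their place "hand_eye" (4x4, takes a point from camera to tool coordinates, whose origin is the TCP and whose axes are the tool frame's). Camera axes: x right, y down, z forward; pixel columns grow to the right and rows downward; lengths in m; the calibration is good to about 2 mm. A picture is of the moment at which its call begins: read the wrist's pose just before it. There is no depth.
- workorder.hand_in(): hands the job in, once; it reports no verdict.
The state is a dict: "time_s": time; "qpos": joint angles; "qvel": joint speeds; "joint_torque": joint torques, N m; "eef_pos": TCP position; "tcp_rot": TCP orientation; "contact_force": force on the tool from outside, world axes, zero at the start; "moment": the same for the moment, N m; "grip_width": finger opening in m.
Only numpy, scipy, OpenCV 4.12 (cv2) and the standard library are available. Lean on these libraries where they do the work, as an engineer would, in place of code of your own. Each camera call takes 0.05 s, during which the arm holds its last target.

TASK

The four containers in the steel rack stand in the order of the rooms, and the round now goes back the other way: move the row to the white rack in reverse order. Work along the row one at a time from the steel rack's handle end: the first goes into the white rack's compartment farthest from its handle, the next one beside it, and so on, until the last stands next to the white rack's handle. Set each one down upright in its own compartment without dropping it, and leave everything else as it is.

Things in the scene. Friction and masses are not known exactly. Their poses are not given: they have to be found in the camera images.
- brown_bottle_mid (a point): Dark brown medicine bottle with a label and a white ribbed screw cap, 111 mm high, round body 41 mm in diameter up to about 80 mm, cap 29 mm in diameter over the top 19 mm; 55 to 115 g. Loose; at the start it stands in one of the steel rack's compartments (which one varies). Point: on its axis, half-way up; z is its upward axis.
- tall_dropper_mid (a point): Tall slim white dropper bottle with a pointed white cone cap, 120 mm high, body 25 mm in diameter up to about 85 mm, cone cap 29 mm wide at its base above that; 55 to 115 g. Loose; at the start it stands in one of the steel rack's compartments (which one varies). Point: on its axis, half-way up; z is its upward axis.
- short_dropper_mid (a point): Short white dropper bottle with a pointed white cone cap, 86 mm high, body 25 mm in diameter, cone cap 29 mm wide at its base, which lies about 57 mm up; 55 to 115 g. Loose; at the start it stands in one of the steel rack's compartments (which one varies). Point: on its axis, half-way up; z is its upward axis.
- vial_mid (a point): Clear glass vial with a dark ribbed cap, 74 mm high, 29 mm in diameter; 55 to 115 g. Loose; at the start it stands in one of the steel rack's compartments (which one varies). Point: on its axis, half-way up; z is its upward axis.
- steel_rack: Grey steel rack, holds the row at the start, fixed; round wire loop handle, 27 mm long, at one end. 63 (x) by 243 mm (y, along the row, + towards the handle), z up; origin: centre of the underside. Four open square compartments, 57 mm inside, centres at x = 0, y = +90 (next to the handle), +30, -30, -90 mm; walls 3 mm thick, 22 mm high; floor 3 mm thick
- white_rack: White plastic rack, empty at the start, fixed; flat finger tab as handle, 26 mm long, at one end. 63 (x) by 243 mm (y, along the row, + towards the handle), z up; origin: centre of the underside. Four open square compartments, 57 mm inside, centres at x = 0, y = +90 (next to the handle), +30, -30, -90 mm; walls 3 mm thick, 22 mm high; floor 3 mm thick
- jar_mid (a point): Blue ointment jar with a screw lid, 36 mm in diameter, 53 mm high, standing beside the racks. Not part of the row: leave it alone. Point: its centre, half-way up.
- spout_bottle_mid (a point): White squeeze bottle with a long thin spout, 38 mm in diameter, 184 mm high, standing beside the racks. Not part of the row: leave it alone. Point: its centre, half-way up.
- red_dropper_mid (a point): Short dropper bottle with a red cone cap, 29 mm in diameter, 86 mm high, standing beside the racks. Not part of the row: leave it alone. Point: its centre, half-way up.
- forceps_mid (a point): Steel thumb forceps lying flat, 20 by 137 by 10 mm, between the two racks; they lie along their y axis. Not part of the row: leave it alone. Point: its centre, half-way up.

How it is judged:
On the way, in this order (a step that is already met when the one before it is completed fails the run):
1. the first container, counted from the steel rack's handle, stands in the white rack's place farthest from its handle; the other three still wait in the steel rack (((x of brown_bottle_mid in the frame of white_rack between -0.02 and 0.02 m and y of brown_bottle_mid in the frame of white_rack between -0.12 and -0.06 m and z of brown_bottle_mid in the frame of white_rack below 0.0665 m) or (distance of brown_bottle_mid from where it was at the start of the episode below 0.025 m and y of brown_bottle_mid in the frame of steel_rack below 0.06 m)) and ((x of tall_dropper_mid in the frame of white_rack between -0.02 and 0.02 m and y of tall_dropper_mid in the frame of white_rack between -0.12 and -0.06 m and z of tall_dropper_mid in the frame of white_rack below 0.071 m) or (distance of tall_dropper_mid from where it was at the start of the episode below 0.025 m and y of tall_dropper_mid in the frame of steel_rack below 0.06 m)) and ((x of short_dropper_mid in the frame of white_rack between -0.02 and 0.02 m and y of short_dropper_mid in the frame of white_rack between -0.12 and -0.06 m and z of short_dropper_mid in the frame of white_rack below 0.054 m) or (distance of short_dropper_mid from where it was at the start of the episode below 0.025 m and y of short_dropper_mid in the frame of steel_rack below 0.06 m)) and ((x of vial_mid in the frame of white_rack between -0.02 and 0.02 m and y of vial_mid in the frame of white_rack between -0.12 and -0.06 m and z of vial_mid in the frame of white_rack below 0.048 m) or (distance of vial_mid from where it was at the start of the episode below 0.025 m and y of vial_mid in the frame of steel_rack below 0.06 m))), for 0.2 s.
2. the second container, counted from the steel rack's handle, stands in the white rack too, in the second place from the end away from the handle; those after it still wait in the steel rack (((x of brown_bottle_mid in the frame of white_rack between -0.02 and 0.02 m and y of brown_bottle_mid in the frame of white_rack between -0.12 and 0 m and z of brown_bottle_mid in the frame of white_rack below 0.0665 m) or (distance of brown_bottle_mid from where it was at the start of the episode below 0.025 m and y of brown_bottle_mid in the frame of steel_rack below 0 m)) and ((x of tall_dropper_mid in the frame of white_rack between -0.02 and 0.02 m and y of tall_dropper_mid in the frame of white_rack between -0.12 and 0 m and z of tall_dropper_mid in the frame of white_rack below 0.071 m) or (distance of tall_dropper_mid from where it was at the start of the episode below 0.025 m and y of tall_dropper_mid in the frame of steel_rack below 0 m)) and ((x of short_dropper_mid in the frame of white_rack between -0.02 and 0.02 m and y of short_dropper_mid in the frame of white_rack between -0.12 and 0 m and z of short_dropper_mid in the frame of white_rack below 0.054 m) or (distance of short_dropper_mid from where it was at the start of the episode below 0.025 m and y of short_dropper_mid in the frame of steel_rack below 0 m)) and ((x of vial_mid in the frame of white_rack between -0.02 and 0.02 m and y of vial_mid in the frame of white_rack between -0.12 and 0 m and z of vial_mid in the frame of white_rack below 0.048 m) or (distance of vial_mid from where it was at the start of the episode below 0.025 m and y of vial_mid in the frame of steel_rack below 0 m))), for 0.2 s.
3. the third container, counted from the steel rack's handle, stands in the white rack too, in the third place from the end away from the handle; those after it still wait in the steel rack (((x of brown_bottle_mid in the frame of white_rack between -0.02 and 0.02 m and y of brown_bottle_mid in the frame of white_rack between -0.12 and 0.06 m and z of brown_bottle_mid in the frame of white_rack below 0.0665 m) or (distance of brown_bottle_mid from where it was at the start of the episode below 0.025 m and y of brown_bottle_mid in the frame of steel_rack below -0.06 m)) and ((x of tall_dropper_mid in the frame of white_rack between -0.02 and 0.02 m and y of tall_dropper_mid in the frame of white_rack between -0.12 and 0.06 m and z of tall_dropper_mid in the frame of white_rack below 0.071 m) or (distance of tall_dropper_mid from where it was at the start of the episode below 0.025 m and y of tall_dropper_mid in the frame of steel_rack below -0.06 m)) and ((x of short_dropper_mid in the frame of white_rack between -0.02 and 0.02 m and y of short_dropper_mid in the frame of white_rack between -0.12 and 0.06 m and z of short_dropper_mid in the frame of white_rack below 0.054 m) or (distance of short_dropper_mid from where it was at the start of the episode below 0.025 m and y of short_dropper_mid in the frame of steel_rack below -0.06 m)) and ((x of vial_mid in the frame of white_rack between -0.02 and 0.02 m and y of vial_mid in the frame of white_rack between -0.12 and 0.06 m and z of vial_mid in the frame of white_rack below 0.048 m) or (distance of vial_mid from where it was at the start of the episode below 0.025 m and y of vial_mid in the frame of steel_rack below -0.06 m))), for 0.2 s.
At the end, for the whole second after the job is handed in: Each white-rack compartment holds one container on its floor (within 8 mm), upright (0.15 rad), within 20 mm of its centre along and across; all released and at rest, order reversed (the stages see to it); jar, spout bottle, red dropper and forceps within 20 mm of their starts ((y of brown_bottle_mid in the frame of white_rack between 0.07 and 0.11 m or y of tall_dropper_mid in the frame of white_rack between 0.07 and 0.11 m or y of short_dropper_mid in the frame of white_rack between 0.07 and 0.11 m or y of vial_mid in the frame of white_rack between 0.07 and 0.11 m) and (y of brown_bottle_mid in the frame of white_rack between 0.01 and 0.05 m or y of tall_dropper_mid in the frame of white_rack between 0.01 and 0.05 m or y of short_dropper_mid in the frame of white_rack between 0.01 and 0.05 m or y of vial_mid in the frame of white_rack between 0.01 and 0.05 m) and (y of brown_bottle_mid in the frame of white_rack between -0.05 and -0.01 m or y of tall_dropper_mid in the frame of white_rack between -0.05 and -0.01 m or y of short_dropper_mid in the frame of white_rack between -0.05 and -0.01 m or y of vial_mid in the frame of white_rack between -0.05 and -0.01 m) and (y of brown_bottle_mid in the frame of white_rack between -0.11 and -0.07 m or y of tall_dropper_mid in the frame of white_rack between -0.11 and -0.07 m or y of short_dropper_mid in the frame of white_rack between -0.11 and -0.07 m or y of vial_mid in the frame of white_rack between -0.11 and -0.07 m) and x of brown_bottle_mid in the frame of white_rack between -0.02 and 0.02 m and y of brown_bottle_mid in the frame of white_rack between -0.12 and 0.12 m and z of brown_bottle_mid in the frame of white_rack below 0.0665 m and angle between each of brown_bottle_mid, tall_dropper_mid, short_dropper_mid, vial_mid's own z axis and vertical below 0.15 rad and linear speed of each of brown_bottle, tall_dropper, short_dropper, vial below 0.02 m/s and angular speed of each of brown_bottle, tall_dropper, short_dropper, vial below 1 rad/s and x of tall_dropper_mid in the frame of white_rack between -0.02 and 0.02 m and y of tall_dropper_mid in the frame of white_rack between -0.12 and 0.12 m and z of tall_dropper_mid in the frame of white_rack below 0.071 m and x of short_dropper_mid in the frame of white_rack between -0.02 and 0.02 m and y of short_dropper_mid in the frame of white_rack between -0.12 and 0.12 m and z of short_dropper_mid in the frame of white_rack below 0.054 m and x of vial_mid in the frame of white_rack between -0.02 and 0.02 m and y of vial_mid in the frame of white_rack between -0.12 and 0.12 m and z of vial_mid in the frame of white_rack below 0.048 m and distance of each of jar_mid, spout_bottle_mid, red_dropper_mid, forceps_mid from where it was at the start of the episode below 0.02 m); the robot touches nothing.
It fails at once if a container or a bystander is knocked over (angle between any of brown_bottle_mid, tall_dropper_mid, short_dropper_mid, vial_mid, jar_mid, spout_bottle_mid, red_dropper_mid's own z axis and vertical above 0.6 rad).
It fails at once if a thing that does not belong to the row is shifted by more than 20 mm (distance of any of jar_mid, spout_bottle_mid, red_dropper_mid, forceps_mid from where it was at the start of the episode above 0.02 m).
It fails at once if a container is dropped (falls freely by more than about 25 mm) ((linear speed of brown_bottle above 0.7 m/s and contact force between the fingers and brown_bottle below 0.05 N) or (linear speed of tall_dropper above 0.7 m/s and contact force between the fingers and tall_dropper below 0.05 N) or (linear speed of short_dropper above 0.7 m/s and contact force between the fingers and short_dropper below 0.05 N) or (linear speed of vial above 0.7 m/s and contact force between the fingers and vial below 0.05 N)).
It also fails if it takes over 93 s, if anything falls off the work surface, if the arm or the gripper's body presses on something with over 40 N, if the wrist force passes 120 N, or if a joint passes its speed limit or range.

## Working session

There is one attempt and no reset: what is moved stays moved. The work goes in short steps, Python scripts to look and compute and a tool call to move; the robot and the scene stay as the last step left them, time stands still between calls to the robot, and variables do not carry over. Pictures are saved under pics/ and viewed, and the job is handed in when it is done.

Besides the shell and the picture viewer there is one more tool, called in YAML: its name, and indented under it one key for each argument. move_arm: Moves the arm, as the interface text tells. Its arguments: {"type":"object","properties":{"motion":{"type":"array"},"force":{"type":"number"}},"required":["motion"]}

```bash
mkdir -p pics; cat > h.py <<'E'
import numpy as np,cv2,json
from station import monitor,imaging,workorder
def snap(n,f):
    s=monitor.get_state(); c=imaging.camera(n)
    cv2.imwrite(f'pics/{f}.png',c['pixels'][:,:,::-1]); np.savez(f'pics/{f}.npz',**{k:v for k,v in c.items()},pos=s['eef_pos'],rot=s['tcp_rot']); return c,s
E
python3 - <<'E'
from h import *
for n in('side','top','wrist'):
    c,s=snap(n,n+'0')
    print({k:np.round(v,4).tolist() for k,v in c.items() if k!='pixels'})
print(s)
E
```

```text
{'intrinsics': [[614.1939, 0.0, 335.5207], [0.0, 614.1939, 231.8671], [0.0, 0.0, 1.0]], 'origin': [0.2382, -0.6239, 0.5846], 'orientation': [-0.4806, 0.8534, -0.1778, 0.0955]}
{'intrinsics': [[488.5997, 0.0, 324.1644], [0.0, 488.5997, 235.7498], [0.0, 0.0, 1.0]], 'origin': [0.3517, 0.0861, 0.9133], 'orientation': [-0.0767, 0.7139, -0.6915, 0.079]}
{'intrinsics': [[385.2597, 0.0, 322.4829], [0.0, 385.2597, 237.9282], [0.0, 0.0, 1.0]], 'hand_eye': [[-0.0006, -0.2573, 0.9663, -0.123], [1.0, 0.0001, 0.0006, 0.0003], [-0.0002, 0.9663, 0.2573, -0.0644], [0.0, 0.0, 0.0, 1.0]]}
{'time_s': 0.1, 'qpos': array([-1.33490398e+00,  2.64730401e-01,  1.60524649e+00, -3.69638301e-05,
        1.27365164e+00, -3.68786452e-02]), 'qvel': array([ 0.00071376, -0.00011514, -0.00541528, -0.00051274,  0.00089885,
        0.00022967]), 'joint_torque': array([ 4.67602064e-07, -5.16708148e+01, -3.68589413e+01, -9.51104948e-05,
        6.25208908e-03,  7.31648214e-06]), 'eef_pos': array([ 0.18170401, -0.64945055,  0.24904613]), 'tcp_rot': array([-0.09542918, -0.7004557 , -0.09685915,  0.70062357]), 'contact_force': array([-0.71203032, -0.0188764 ,  0.12976206]), 'moment': array([-0.04907774,  0.03728526, -0.03010131]), 'grip_width': 0.08562517560731617}
```

View pics/top0.png

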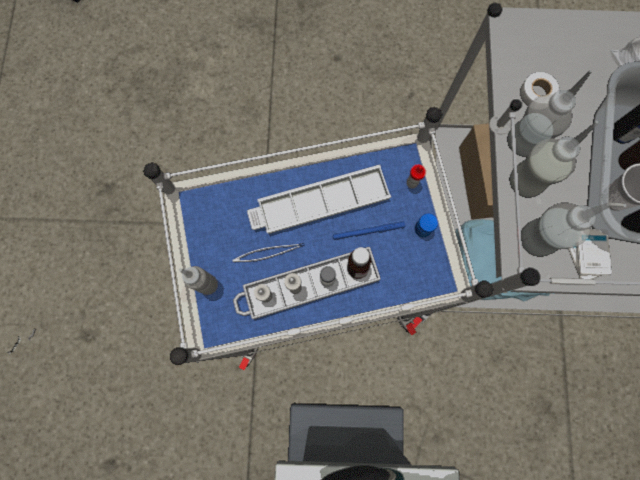

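View pics/side0.png

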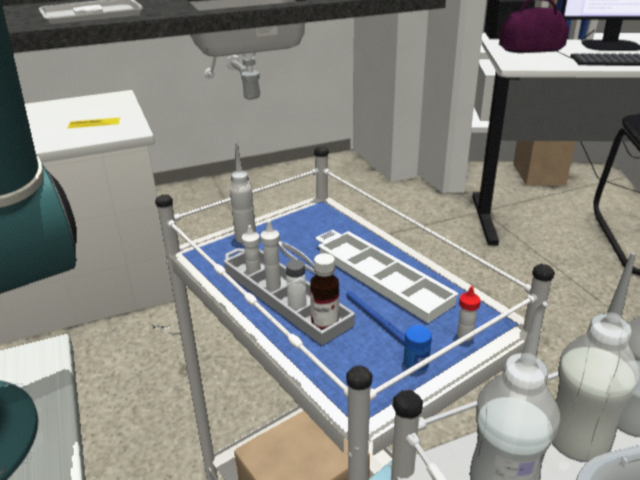

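```bash
python3 - <<'E'
import cv2
im=cv2.imread('pics/top0.png')
c=im[155:325,170:450]
cv2.imwrite('pics/topz.png',cv2.resize(c[0:90,60:240],None,fx=4.4,fy=4.4,interpolation=cv2.INTER_CUBIC))
cv2.imwrite('pics/topz2.png',cv2.resize(c[75:170,50:230],None,fx=4.4,fy=4.4,interpolation=cv2.INTER_CUBIC))
E
```

```text
(no output)
```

View pics/topz.png

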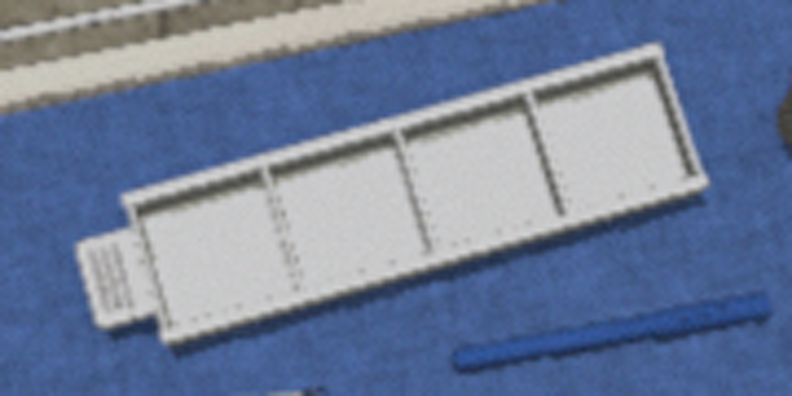

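View pics/topz2.png

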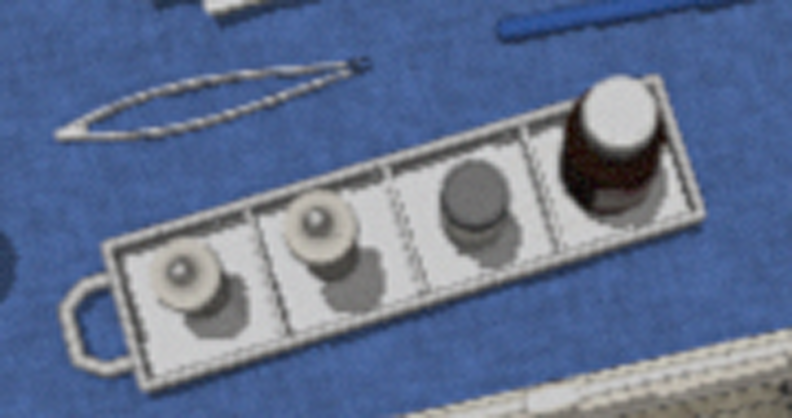

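```bash
cat >> h.py <<'E'
from scipy.spatial.transform import Rotation as Rn
def R(q): return Rn.from_quat(np.asarray(q)[[1,2,3,0]]).as_matrix()
def ray(f,uv,z):
    d=np.load(f'pics/{f}.npz'); 
    K=d['intrinsics']; v=np.array([(uv[0]-K[0,2])/K[0,0],(uv[1]-K[1,2])/K[1,1],1])
    if 'origin' in d: o=d['origin'];v=R(d['orientation'])@v
    else:
        H=d['hand_eye'];Rt=R(d['rot']);o=d['pos']+Rt@H[:3,3];v=Rt@H[:3,:3]@v
    return o+v*(z-o[2])/v[2]
def proj(f,P):
    d=np.load(f'pics/{f}.npz');K=d['intrinsics']
    if 'origin' in d: o=d['origin'];M=R(d['orientation'])
    else:
        H=d['hand_eye'];Rt=R(d['rot']);o=d['pos']+Rt@H[:3,3];M=Rt@H[:3,:3]
    p=(np.atleast_2d(P)-o)@M; return p[:,:2]/p[:,2:]*K[0,0]+K[:2,2]
def fitrack(pts):
    # order: handle-far(+x?), ... corners measured; fits x,y,yaw ; +y is handle
    from scipy.optimize import least_squares
    L=np.array([[.0315,.1215],[.0315,-.1215],[-.0315,-.1215],[-.0315,.1215]])
    def f(p):
        c,s=np.cos(p[2]),np.sin(p[2]);return (L@np.array([[c,s],[-s,c]])+p[:2]-pts).ravel()
    r=least_squares(f,[*pts.mean(0),0.2]);return r.x,f(r.x)
E
python3 - <<'E'
from h import *
w=np.array([(122,195),(658,45),(707,186),(168,345)])/4.4+[230,155]
s=np.array([(105,243),(658,78),(703,215),(147,390)])/4.4+[220,230]
for n,q in(('white',w),('steel',s)):
    pts=np.array([ray('top0',u,.022)[:2] for u in q]); x,r=fitrack(pts); print(n,x.round(4),(r*1e3).round(1))
    c,sn=np.cos(x[2]),np.sin(x[2])
    for y in(.09,.03,-.03,-.09): print('  ',(x[:2]+[-sn*y,c*y]).round(4))
for n,u,z in(('short',(183,270),.089),('tall',(318,215),.123),('vial',(475,192),.077),('brown',(622,110),.114)):
    print(n,ray('top0',np.array(u)/4.4+[220,230],z).round(4))
for n,u,z in(('spout base/top',(188,272),.18),('jar',(427,221),.053),('red',(417,171),.08)): print(n,ray('top0',u,z).round(3))
st=monitor.get_state();print(R(st['tcp_rot']).round(3))
E
```

```text
white [0.6242 0.088  0.3249] [-3.1 -1.6 -2.  -0.9  2.3  0.6  2.9  1.8]
   [0.5955 0.1733]
   [0.6146 0.1164]
   [0.6338 0.0596]
   [0.6529 0.0027]
steel [0.4636 0.1056 0.331 ] [-0.4  0.6  1.3 -0.4 -0.6 -1.5 -0.3  1.3]
   [0.4344 0.1907]
   [0.4539 0.134 ]
   [0.4734 0.0772]
   [0.4929 0.0205]
short [0.4372 0.1888 0.089 ]
tall [0.4555 0.136  0.123 ]
vial [0.4726 0.0778 0.077 ]
brown [0.5002 0.0236 0.114 ]
spout base/top [0.453 0.29  0.18 ]
jar [ 0.578 -0.1    0.053]
red [ 0.664 -0.077  0.08 ]
[[-0.     0.269 -0.963]
 [ 0.002 -0.963 -0.269]
 [-1.    -0.002 -0.   ]]
```

View pics/wrist0.png

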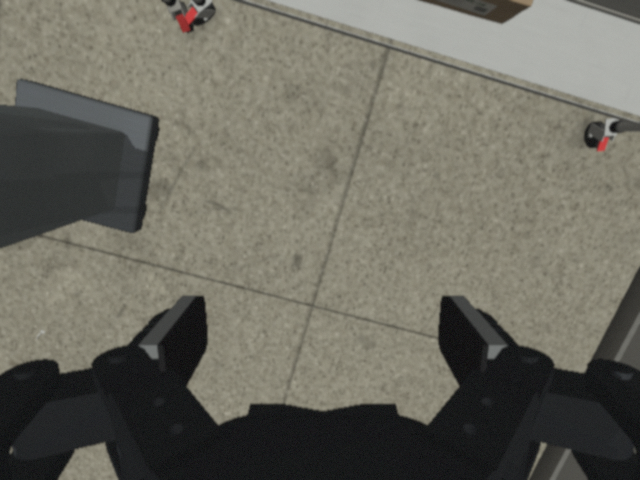

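```bash
python3 - <<'E'
from h import *
def tri(a,b):
    A=[];B=[]
    for f,u in(('top0',a),('side0',b)):
        d=np.load(f'pics/{f}.npz');o=d['origin'];v=ray(f,u,-1)-o;v/=np.linalg.norm(v)
        M=np.eye(3)-np.outer(v,v);A.append(M);B.append(M@o)
    x=np.linalg.solve(sum(A),sum(B));e=[np.linalg.norm(A[i]@x-B[i]) for i in(0,1)]
    return x.round(3),np.round(e,3)
for n,a,b in(('postNL',(179,356),(165,203)),('postNR',(484,290),(358,378)),('postFL',(152,171),(321,152)),('postFR',(434,116),(543,272)),('tipbottle',(620,203),(632,258)),('tipbottle2',(588,75),(632,258)),('cap near bottle',(575,220),(525,358)),('other post',(530,276),(407,404)),
 ('spout tip',(184,267),(237,145)),('jar top',(427,220),(418,332)),('red',(417,171),(469,297))): print(n,*tri(a,b))
E
```

```text
postNL [0.328 0.315 0.096] [0.001 0.001]
postNR [ 0.45  -0.183  0.1  ] [0. 0.]
postFL [0.64  0.392 0.101] [0. 0.]
postFR [ 0.763 -0.105  0.102] [0.001 0.001]
tipbottle [ 0.58  -0.331  0.297] [0.037 0.037]
tipbottle2 [ 0.728 -0.28   0.258] [0.027 0.027]
cap near bottle [ 0.557 -0.302  0.188] [0.006 0.006]
other post [ 0.472 -0.253  0.12 ] [0.001 0.001]
spout tip [0.458 0.296 0.186] [0.002 0.002]
jar top [ 0.578 -0.099  0.056] [0.001 0.001]
red [ 0.667 -0.079  0.071] [0. 0.]
```

```bash
python3 - <<'E'
import cv2
im=cv2.imread('pics/side0.png')
cv2.imwrite('pics/sidez.png',cv2.resize(im[130:400,150:440],None,fx=2.2,fy=2.2,interpolation=cv2.INTER_CUBIC))
E
```

```text
(no output)
```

View pics/sidez.png

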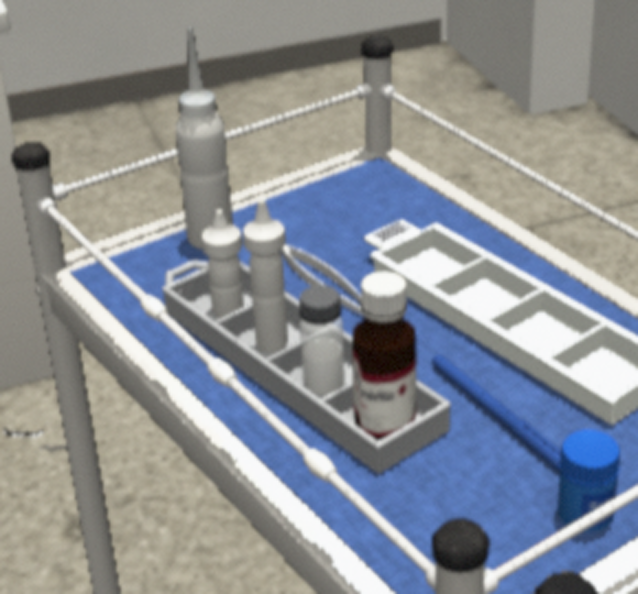

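move_arm:
  motion:
    - [8.5, -5, 0, 0, 0]
    - [8.5, -10, 0, 0, 0]
    - [8.5, -15, 0, 0, 0]
    - [8.5, -20, -2, -1.6, -0.05]
    - [8.5, -20, -6, -4.9, -0.15]
    - [8.5, -20, -9.8, -8, -0.3]
    - [8.5, -20, -13.7, -11.2, -0.4]
    - [8.5, -20, -17.6, -14.4, -0.5]
    - [8.5, -20, -21.5, -17.5, -0.6]
    - [8.5, -20, -25.4, -20.7, -0.7]
    - [8.5, -20, -29.3, -23.9, -0.8]
    - [8.5, -20, -33.2, -27, -0.9]
    - [8.5, -20, -37, -30.2, -1.0]
    - [8.5, -20, -41, -33.4, -1.1]
    - [8.5, -20, -44.8, -36.5, -1.2]
    - [8.5, -20, -48.7, -39.7, -1.35]
    - [8.5, -20, -52.5, -42.9, -1.5]
    - [8.5, -20, -56.5, -46, -1.626]
    - [8.5, -20, -60.3, -49.2, -1.626]
    - [8.5, -20, -64, -52.3, -1.626]

```text
time_s: 2.15
eef_pos: [0.5116, 0.1057, 0.4502]
tcp_rot: [0.575, 0.411, 0.575, -0.411]
contact_force: [-0.0, -0.7, -0.4]
grip_width: 0.0849
```

move_arm:
  motion:
    - [5, 5, -1, -3, 0]
    - [5, 10, -1, -3, 0]
    - [5, 15, -1, -3, 0]
    - [5, 15, -1, -3, 0]
    - [5, 15, -1, -3, 0]
    - [5, 15, -1, -3, 0]

```text
time_s: 2.75
eef_pos: [0.494, 0.1288, 0.3033]
tcp_rot: [0.576, 0.413, 0.574, -0.411]
contact_force: [0.9, -0.4, 0.6]
grip_width: 0.0496
```

```bash
python3 - <<'E'
from h import *
c,s=snap('wrist','w1'); print(s['time_s'],s['eef_pos'],s['qpos'],R(s['tcp_rot']).round(3))
E
```

```text
2.75 [0.49399142 0.12879708 0.30334402] [ 2.06254968e-01 -8.33058820e-02  1.88326644e+00 -3.68614028e-07
  1.33730608e+00 -1.21214184e-01] [[ 0.004  0.947  0.322]
 [ 0.001  0.322 -0.947]
 [-1.     0.004  0.001]]
```

View pics/w1.png

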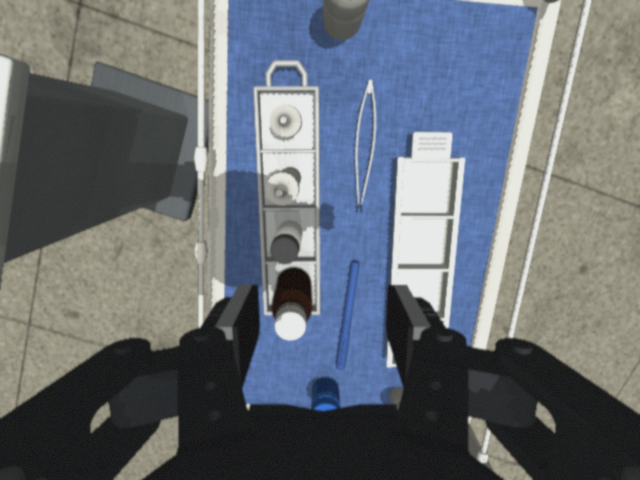

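```bash
python3 - <<'E'
import cv2
im=cv2.imread('pics/w1.png')
a=cv2.resize(im[75:325,245:330],None,fx=2.4,fy=2.4,interpolation=cv2.INTER_CUBIC)
b=cv2.resize(im[125:375,380:475],None,fx=2.4,fy=2.4,interpolation=cv2.INTER_CUBIC)
cv2.imwrite('pics/w1z.png',cv2.hconcat([a,b]))
E
```

```text
(no output)
```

View pics/w1z.png

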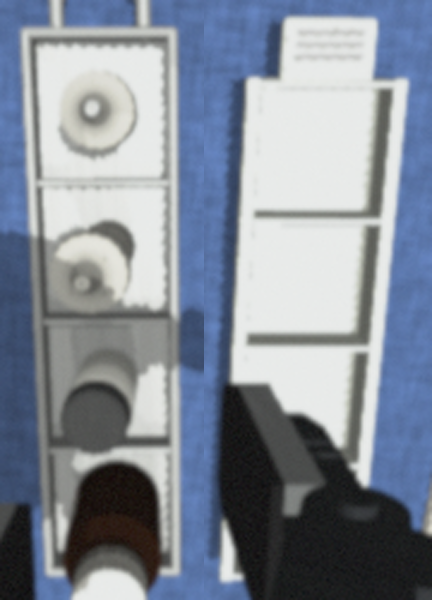

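```bash
python3 - <<'E'
from h import *
s=np.array([(176,27),(180,574),(47,574),(21,29)])/2.4+[245,75]
w=(np.array([(408,78),(363,580),(220,580),(248,80)])-[204,0])/2.4+[380,125]
for n,q in(('white',w),('steel',s)):
    pts=np.array([ray('w1',u,.022)[:2] for u in q]); x,r=fitrack(pts); print(n,x.round(4),(r*1e3).round(1))
    c,sn=np.cos(x[2]),np.sin(x[2])
    for y in(.09,.03,-.03,-.09): print('  ',(x[:2]+[-sn*y,c*y]).round(4))
for n,u,z in(('short',(93,108),.089),('tall',(83,285),.123),('vial',(96,417),.077),('brown',(109,600),.114)):
    print(n,ray('w1',np.array(u)/2.4+[245,75],z).round(4))
for y0,n in((213,'div1'),(340,'div2')):
  print(n)
E
```

```text
white [0.6269 0.089  0.3271] [-2.4 -2.1 -4.2 -0.5  3.7  2.   2.8  0.6]
   [0.598  0.1742]
   [0.6173 0.1174]
   [0.6366 0.0605]
   [0.6559 0.0037]
steel [0.465  0.1066 0.3326] [ 0.1 -1.  -0.5  0.8  0.1  0.5  0.4 -0.3]
   [0.4357 0.1916]
   [0.4552 0.1349]
   [0.4748 0.0782]
   [0.4944 0.0215]
short [0.4389 0.1911 0.089 ]
tall [0.4557 0.1367 0.123 ]
vial [0.4735 0.0803 0.077 ]
brown [0.499  0.0257 0.114 ]
div1
div2
```

move_arm:
  motion:
    - [5, 0, -2, -4.5, 0]
    - [5, 0, -3.3, -7.6, 0]
    - [5, 5, -3.3, -7.6, 0]
    - [5, 10, -3.3, -7.6, 0]
    - [5, 14, -3.3, -7.6, 0]
    - [5, 17, -3.3, -7.6, 0]
    - [5, 17, -3.3, -7.6, 0]
    - [5, 17, -3.3, -7.6, 0]

```text
time_s: 3.6
eef_pos: [0.4387, 0.1906, 0.1328]
tcp_rot: [0.575, 0.413, 0.574, -0.411]
contact_force: [0.7, 0.4, 0.4]
grip_width: 0.0499
```

```bash
cat >> h.py <<'E'
def goto(x,y,z,yaw=.33):
    s=monitor.get_state();M=R(s['tcp_rot']);d=np.array([x,y,z])-s['eef_pos']
    # tool y yaw
    a=np.arctan2(M[1,1],M[0,1]); print('t',round(s['time_s'],2),'pos',s['eef_pos'].round(4),'yaw',a.round(4),'w',round(s['grip_width'],4),'F',s['contact_force'].round(1),'| shift cm',(M.T@d*100).round(2),'turn',round(a-yaw,3))
E
python3 - <<'E'
from h import *
c,s=snap('wrist','w2'); goto(.438,.190,.047); print(R(s['tcp_rot']).round(4), proj('w2',[[.438,.190,.089],[.438,.190,.06]]))
E
```

```text
t 3.65 pos [0.4394 0.1909 0.1337] yaw 0.3275 w 0.05 F [-0.1  0.2  0.9] | shift cm [ 8.67 -0.21  0.04] turn -0.002
[[ 3.200e-03  9.468e-01  3.217e-01]
 [ 1.200e-03  3.217e-01 -9.469e-01]
 [-1.000e+00  3.500e-03 -1.000e-04]] [[321.67963092 280.8733898 ]
 [321.58643841 261.03174299]]
```

View pics/w2.png

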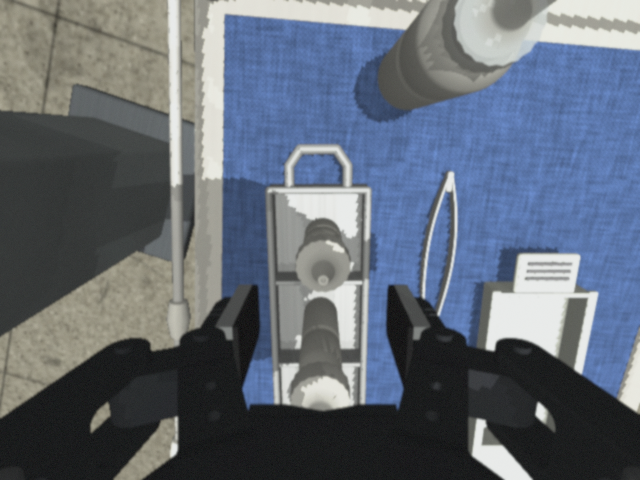

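move_arm:
  motion:
    - [5, 3, 0, 0, 0]
    - [5, 6, 0, 0, 0]
    - [5, 8.6, 0, 0, 0]
    - [5, 8.6, 0, 0, 0]
    - [2.6, 8.6, 0, 0, 0]
    - [1.5, 8.6, 0, 0, 0]
    - [1.5, 8.6, 0, 0, 0]
    - [1.5, 8.6, 0, 0, 0]
    - [1.5, 8.6, 0, 0, 0]
    - [1.5, 8.6, 0, 0, 0]
  force: 35

```text
time_s: 4.65
eef_pos: [0.4391, 0.191, 0.0471]
tcp_rot: [0.576, 0.413, 0.574, -0.41]
contact_force: [0.7, -0.7, 6.7]
grip_width: 0.0267
```

```bash
python3 - <<'E'
from h import *
goto(.654,.003,.20); goto(.654,.003,.049)
E
```

```text
t 4.65 pos [0.4391 0.191  0.0471] yaw 0.328 w 0.0267 F [ 0.7 -0.7  6.7] | shift cm [-15.21  14.37  24.72] turn -0.002
t 4.65 pos [0.4391 0.191  0.0471] yaw 0.328 w 0.0267 F [ 0.7 -0.7  6.7] | shift cm [-0.11 14.29 24.72] turn -0.002
```

move_arm:
  motion:
    - [1.5, -0.5, 0, 0, 0]
    - [1.5, -2, 0, 0, 0]
    - [1.5, -5, 0, 0, 0]
    - [1.5, -7.5, 0.5, 0, 0]
    - [1.5, -7.5, 3, 0.5, 0]
    - [1.5, -7.5, 6, 3, 0]
    - [1.5, -7.5, 9, 6.5, 0]
    - [1.5, -7.5, 12, 10, 0]
    - [1.5, -7.5, 14.3, 13.5, 0]
    - [1.5, -7.5, 14.3, 17.5, 0]
    - [1.5, -7.5, 14.3, 21, 0]
    - [1.5, -7.5, 14.3, 23.5, 0]
    - [1.5, -7.5, 14.3, 24.7, 0]
    - [1.5, -7.5, 14.3, 24.7, 0]
    - [1.5, -7.5, 14.3, 24.7, 0]

```text
time_s: 6.15
eef_pos: [0.6511, 0.003, 0.1194]
tcp_rot: [0.575, 0.412, 0.575, -0.412]
contact_force: [0.0, 0.4, -1.3]
grip_width: 0.027
```

```bash
python3 - <<'E'
from h import *
c,s=snap('wrist','w3'); goto(.654,.003,.049); 
c=np.load('pics/w3.npz')
a=.326;ct=np.array([.6255,.0885])
for x in(-.0315,.0315):
  for y in(-.1215,-.06,0,.06,.1215):
    p=ct+[np.cos(a)*x-np.sin(a)*y,np.sin(a)*x+np.cos(a)*y]; print(x,y,proj('w3',[*p,.022]).round(0))
E
```

```text
t 6.2 pos [0.651  0.0035 0.1194] yaw 0.3287 w 0.0268 F [-0.4  0.3 -0.7] | shift cm [7.04 0.27 0.15] turn -0.001
-0.0315 -0.1215 [[277. 298.]]
-0.0315 -0.06 [[274. 199.]]
-0.0315 0 [[271.  88.]]
-0.0315 0.06 [[267. -41.]]
-0.0315 0.1215 [[ 262. -197.]]
0.0315 -0.1215 [[379. 298.]]
0.0315 -0.06 [[384. 199.]]
0.0315 0 [[388.  88.]]
0.0315 0.06 [[394. -41.]]
0.0315 0.1215 [[ 401. -196.]]
```

View pics/w3.png

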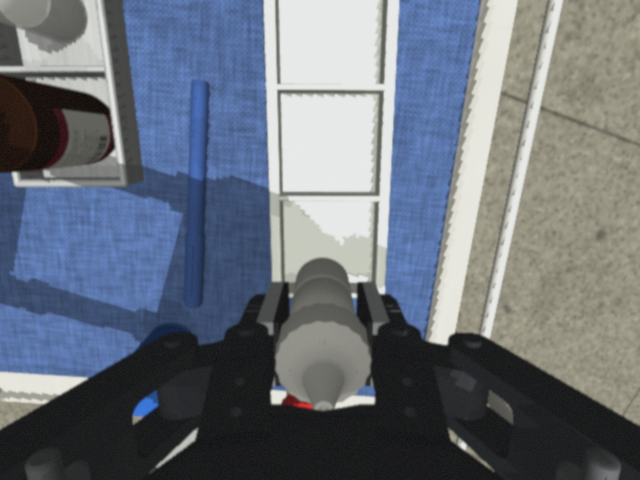

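move_arm:
  motion:
    - [1.5, 2, 0.3, 0.15, 0]
    - [1.5, 4.5, 0.3, 0.15, 0]
    - [1.5, 6, 0.3, 0.15, 0]
    - [1.5, 6.7, 0.3, 0.15, 0]
    - [1.5, 7.15, 0.3, 0.15, 0]
    - [1.5, 7.15, 0.3, 0.15, 0]
    - [1.5, 7.15, 0.3, 0.15, 0]
    - [3, 7.15, 0.3, 0.15, 0]
    - [4, 7.15, 0.3, 0.15, 0]
    - [5, 7.15, 0.3, 0.15, 0]
    - [5, 7.15, 0.3, 0.15, 0]
    - [5, 6, 0.3, 0.15, 0]
    - [5, 3, 0.3, 0.15, 0]
    - [5, -1, 0.3, 0.15, 0]
    - [5, -5, 0.3, 0.15, 0]
    - [5, -6, 0.3, -2, 0]
    - [5, -6, 0.3, -2, 0]

```text
time_s: 7.9
eef_pos: [0.6498, 0.0237, 0.1842]
tcp_rot: [0.577, 0.413, 0.573, -0.41]
contact_force: [0.1, -0.7, -0.7]
grip_width: 0.0503
```

```bash
python3 - <<'E'
from h import *
c,s=snap('wrist','w4'); print(proj('w4',[[.654,.003,.089],[.654,.003,.003]]));goto(.4556,.1360,.18); goto(.4556,.1360,.074)
E
```

```text
[[317.93101402 281.5163242 ]
 [318.36660242 242.84339164]]
t 7.95 pos [0.6488 0.0228 0.1819] yaw 0.3293 w 0.0498 F [0.  0.2 0.6] | shift cm [  0.11 -14.62 -16.96] turn -0.001
t 7.95 pos [0.6488 0.0228 0.1819] yaw 0.3293 w 0.0498 F [0.  0.2 0.6] | shift cm [ 10.71 -14.66 -16.97] turn -0.001
```

View pics/w4.png

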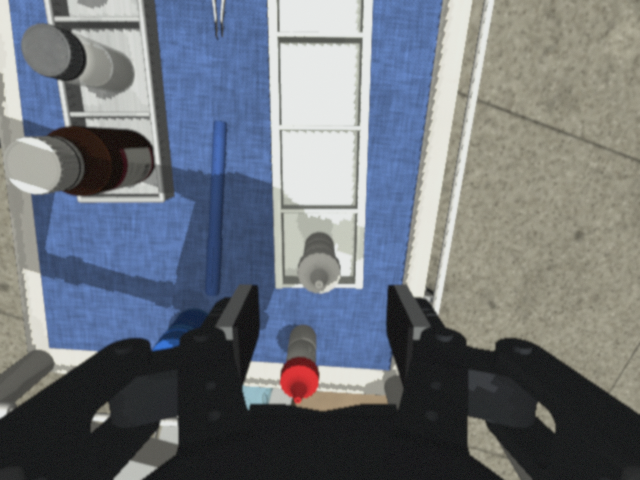

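move_arm:
  motion:
    - [5, 0, -3, -3.5, 0]
    - [5, 0, -6, -7, 0]
    - [5, 0, -9, -10.5, 0]
    - [5, 0, -12, -14, 0]
    - [5, 0, -14.6, -17, 0]
    - [5, 0, -14.6, -17, 0]
    - [5, 0, -14.6, -17, 0]
    - [5, 0, -14.6, -17, 0]

```text
time_s: 8.75
eef_pos: [0.4558, 0.1355, 0.1791]
tcp_rot: [0.575, 0.412, 0.575, -0.412]
contact_force: [-0.3, 0.7, 0.3]
grip_width: 0.0497
```

```bash
python3 - <<'E'
from h import *
c,s=snap('wrist','w5'); print(proj('w5',[[.4556,.1362,.123],[.4556,.1362,.003]]));goto(.4556,.1360,.074)
E
```

```text
[[323.8604964  269.73682477]
 [323.27842126 218.51004765]]
t 8.8 pos [0.456  0.1355 0.1792] yaw 0.3271 w 0.0497 F [-0.3  0.9 -0. ] | shift cm [10.52 -0.02 -0.07] turn -0.003
```

View pics/w5.png

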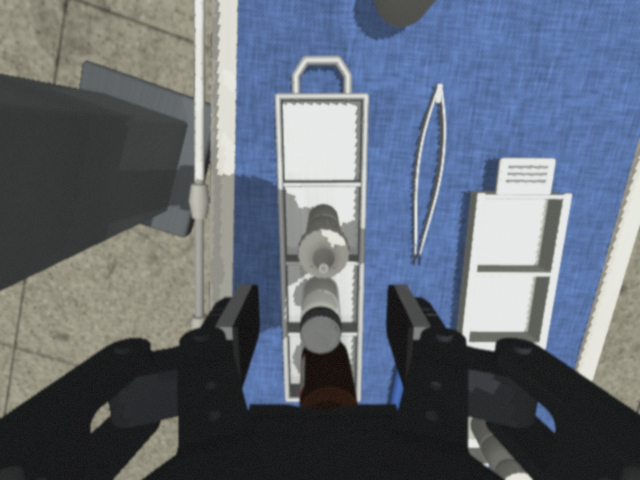

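move_arm:
  motion:
    - [5, 3, 0, -0.05, 0]
    - [5, 6, 0, -0.05, 0]
    - [5, 9, 0, -0.05, 0]
    - [5, 10.6, 0, -0.05, 0]
    - [5, 10.6, 0, -0.05, 0]
    - [2.6, 10.6, 0, -0.05, 0]
    - [1.5, 10.6, 0, -0.05, 0]
    - [1.5, 10.6, 0, -0.05, 0]
    - [1.5, 10.6, 0, -0.05, 0]
    - [1.5, 10.6, 0, -0.05, 0]
    - [1.5, 10.6, 0, -0.05, 0]
  force: 35

```text
time_s: 9.9
eef_pos: [0.4548, 0.1366, 0.0734]
tcp_rot: [0.575, 0.412, 0.575, -0.412]
contact_force: [-0.1, 0.2, -0.6]
grip_width: 0.0246
```

```bash
python3 - <<'E'
from h import *
goto(.635,.0605,.074)
E
```

```text
t 9.9 pos [0.4548 0.1366 0.0734] yaw 0.3281 w 0.0246 F [-0.1  0.2 -0.6] | shift cm [-0.06 14.61 13.01] turn -0.002
```

move_arm:
  motion:
    - [1.5, -0.5, 0, 0, 0]
    - [1.5, -2, 0, 0, 0]
    - [1.5, -5, 0, 0, 0]
    - [1.5, -7.5, 0.5, 0, 0]
    - [1.5, -7.5, 3, 0.5, 0]
    - [1.5, -7.5, 6, 2, 0]
    - [1.5, -7.5, 9, 4, 0]
    - [1.5, -7.5, 12, 7, 0]
    - [1.5, -7.5, 14.6, 10, 0]
    - [1.5, -7.5, 14.6, 12, 0]
    - [1.5, -7.5, 14.6, 13, 0]
    - [1.5, -7.5, 14.6, 13, 0]
    - [1.5, -7.5, 14.6, 13, 0]
    - [1.5, -7.5, 14.6, 13, 0]

```text
time_s: 11.3
eef_pos: [0.634, 0.0615, 0.1484]
tcp_rot: [0.575, 0.411, 0.575, -0.411]
contact_force: [-0.6, -0.4, -0.7]
grip_width: 0.0245
```

```bash
python3 - <<'E'
from h import *
c,s=snap('wrist','w6'); goto(.635,.0605,.0735)
E
```

```text
t 11.35 pos [0.6341 0.0615 0.1484] yaw 0.329 w 0.0247 F [-0.2 -1.3 -0.3] | shift cm [7.49 0.05 0.13] turn -0.001
```

View pics/w6.png

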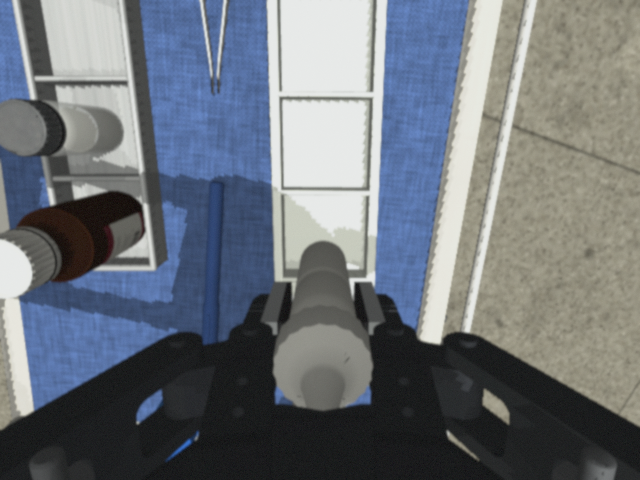

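move_arm:
  motion:
    - [1.5, 2, 0.1, 0.1, 0]
    - [1.5, 4.5, 0.1, 0.1, 0]
    - [1.5, 6, 0.1, 0.1, 0]
    - [1.5, 6.9, 0.1, 0.1, 0]
    - [1.5, 7.4, 0.1, 0.1, 0]
    - [1.5, 7.4, 0.1, 0.1, 0]
    - [1.5, 7.4, 0.1, 0.1, 0]
    - [3, 7.4, 0.1, 0.1, 0]
    - [4, 7.4, 0.1, 0.1, 0]
    - [5, 7.4, 0.1, 0.1, 0]
    - [5, 7.4, 0.1, 0.1, 0]
    - [5, 6, 0.1, 0.1, 0]
    - [5, 3, 0.1, 0.1, 0]
    - [5, -1, 0.1, 0.1, 0]
    - [5, -4, 0.1, 0.1, 0]
    - [5, -5, 0.1, -2, 0]
    - [5, -5, 0.1, -2, 0]

```text
time_s: 13.05
eef_pos: [0.631, 0.0814, 0.2031]
tcp_rot: [0.577, 0.413, 0.574, -0.41]
contact_force: [0.3, -0.3, -0.4]
grip_width: 0.0501
```

```bash
python3 - <<'E'
from h import *
c,s=snap('wrist','w7'); goto(.473,.079,.18)
E
```

```text
t 13.1 pos [0.6303 0.0805 0.201 ] yaw 0.3294 w 0.05 F [0.6 0.1 0.5] | shift cm [  2.04 -14.94  -4.95] turn -0.001
```

View pics/w7.png

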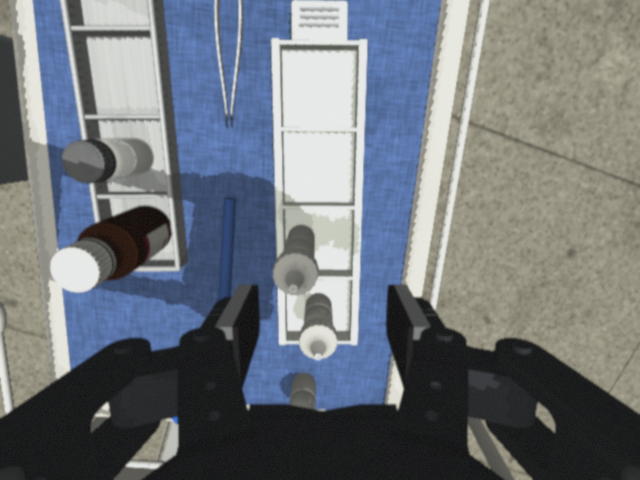

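```bash
python3 - <<'E'
from h import *
c,s=snap('side','s7')
im=cv2.imread('pics/w7.png');cv2.imwrite('pics/w7z.png',cv2.resize(im[180:380,240:400],None,fx=3,fy=3,interpolation=cv2.INTER_CUBIC))
im=cv2.imread('pics/s7.png');cv2.imwrite('pics/s7z.png',cv2.resize(im[200:350,300:500],None,fx=3,fy=3,interpolation=cv2.INTER_CUBIC))
a=.326;ct=np.array([.6255,.0885]);M=np.array([[np.cos(a),-np.sin(a)],[np.sin(a),np.cos(a)]])
for u,z in(((293,289),.123),((301,230),.006),((318,350),.089)): print(u,(M.T@(ray('w7',u,z)[:2]-ct)).round(4))
E
```

```text
(293, 289) [-0.0137 -0.0279]
(301, 230) [-0.0146 -0.0224]
(318, 350) [ 0.0003 -0.0873]
```

View pics/w7z.png

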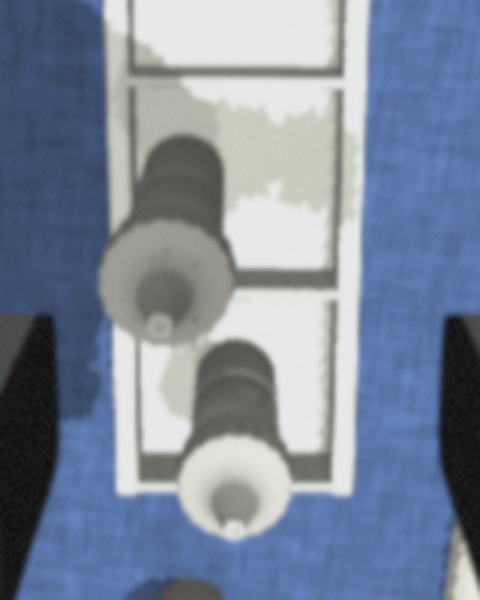

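View pics/s7z.png

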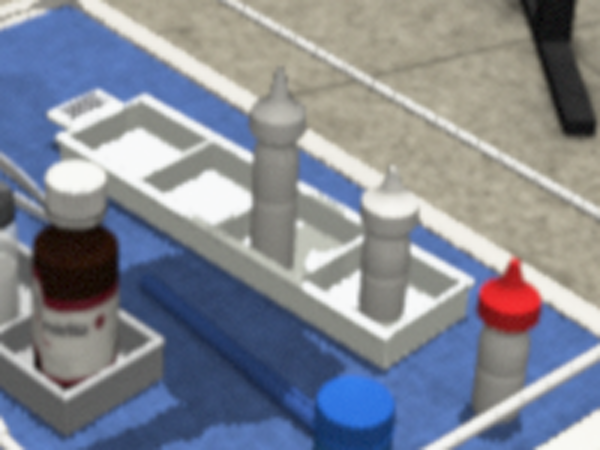

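move_arm:
  motion:
    - [5, 0, -3, -1, 0]
    - [5, 0, -7, -2, 0]
    - [5, 0.5, -11, -4, 0]
    - [5, 2, -14, -5, 0]
    - [5, 4, -14.9, -5, 0]
    - [5, 4, -14.9, -5, 0]
    - [5, 4, -14.9, -5, 0]
    - [5, 4, -14.9, -5, 0]

```text
time_s: 13.95
eef_pos: [0.4738, 0.079, 0.1592]
tcp_rot: [0.575, 0.412, 0.574, -0.411]
contact_force: [0.1, -0.4, -0.2]
grip_width: 0.0498
```

```bash
python3 - <<'E'
from h import *
c,s=snap('wrist','w8'); print(proj('w8',[[.473,.079,.077],[.473,.079,.003]]));goto(.473,.079,.055)
E
```

```text
[[321.97729142 254.66928849]
 [321.91771381 224.74538781]]
t 14.0 pos [0.474  0.0791 0.1594] yaw 0.3277 w 0.0502 F [ 0.4 -0.4 -0.7] | shift cm [10.44 -0.12 -0.03] turn -0.002
```

View pics/w8.png

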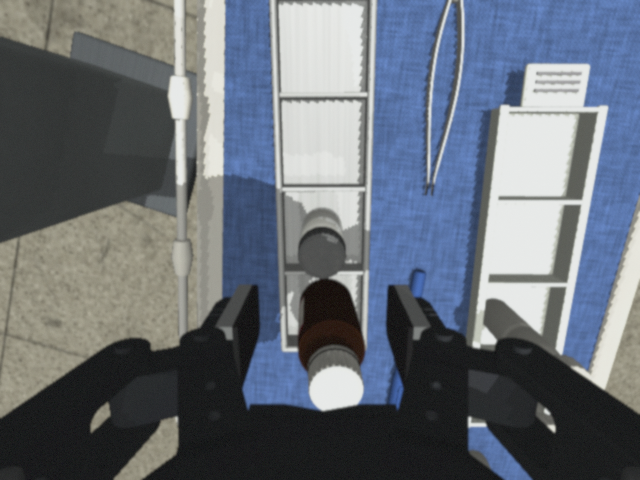

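move_arm:
  motion:
    - [5, 3, -0.1, 0, 0]
    - [5, 6, -0.1, 0, 0]
    - [5, 9, -0.1, 0, 0]
    - [5, 10, -0.1, 0, 0]
    - [5, 10, -0.1, 0, 0]
    - [3, 10, -0.1, 0, 0]
    - [2, 10, -0.1, 0, 0]
    - [2, 10, -0.1, 0, 0]
    - [2, 10, -0.1, 0, 0]
    - [2, 10, -0.1, 0, 0]
    - [2, 10, -0.1, 0, 0]
  force: 35

```text
time_s: 15.1
eef_pos: [0.4731, 0.079, 0.0601]
tcp_rot: [0.576, 0.413, 0.574, -0.411]
contact_force: [0.4, -0.0, 6.9]
grip_width: 0.0279
```

```bash
python3 - <<'E'
from h import *
goto(.616,.117,.0595)
E
```

```text
t 15.1 pos [0.4731 0.079  0.0601] yaw 0.3281 w 0.0279 F [ 0.4 -0.   6.9] | shift cm [ 0.12 14.75  1.01] turn -0.002
```

move_arm:
  motion:
    - [2, -0.5, 0, 0, 0]
    - [2, -2, 0, 0, 0]
    - [2, -5, 0, 0, 0]
    - [2, -7.5, 0.5, 0, 0]
    - [2, -7.5, 3, 0.2, 0]
    - [2, -7.5, 6, 0.4, 0]
    - [2, -7.5, 9, 0.6, 0]
    - [2, -7.5, 12, 0.8, 0]
    - [2, -7.5, 14, 1, 0]
    - [2, -7.5, 14.8, 1, 0]
    - [2, -7.5, 14.8, 1, 0]
    - [2, -7.5, 14.8, 1, 0]
    - [2, -7.5, 14.8, 1, 0]

```text
time_s: 16.4
eef_pos: [0.6132, 0.1167, 0.133]
tcp_rot: [0.575, 0.411, 0.575, -0.412]
contact_force: [0.5, 0.9, -0.5]
grip_width: 0.0279
```

```bash
python3 - <<'E'
from h import *
c,s=snap('wrist','w9'); goto(.616,.117,.0595)
E
```

```text
t 16.45 pos [0.6133 0.1167 0.1331] yaw 0.328 w 0.028 F [-0.2  1.3 -1.7] | shift cm [7.36 0.27 0.06] turn -0.002
```

View pics/w9.png

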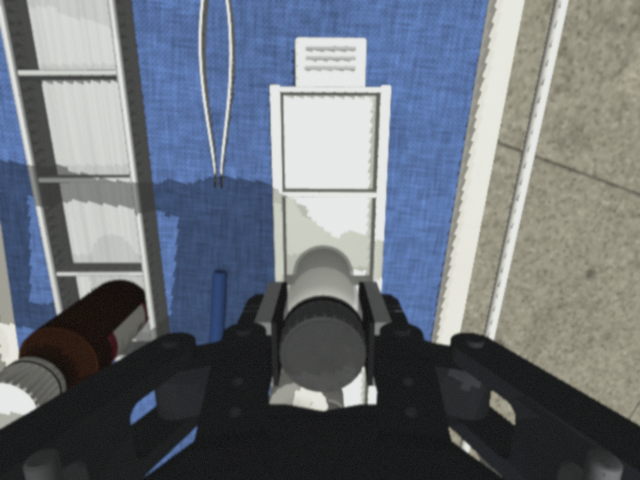

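move_arm:
  motion:
    - [2, 2, 0.3, 0.1, 0]
    - [2, 4.5, 0.3, 0.1, 0]
    - [2, 6, 0.3, 0.1, 0]
    - [2, 6.8, 0.3, 0.1, 0]
    - [2, 7.25, 0.3, 0.1, 0]
    - [2, 7.25, 0.3, 0.1, 0]
    - [2, 7.25, 0.3, 0.1, 0]
    - [3, 7.25, 0.3, 0.1, 0]
    - [3.5, 7.25, 0.3, 0.1, 0]
    - [4, 7.25, 0.3, 0.1, 0]
    - [4.5, 7.25, 0.3, 0.1, 0]
    - [5, 7.25, 0.3, 0.1, 0]
    - [5, 7.25, 0.3, 0.1, 0]
    - [5, 6, 0.3, 0.1, 0]
    - [5, 3, 0.3, 0.1, 0]
    - [6, -1, 0.3, 0.1, 0]
    - [6.5, -4, 0.3, 0.1, 0]
    - [6.5, -6, 0.3, -2, 0]
    - [6.5, -6, 0.3, -2, 0]

```text
time_s: 18.35
eef_pos: [0.6133, 0.1389, 0.1991]
tcp_rot: [0.577, 0.414, 0.573, -0.409]
contact_force: [0.4, 0.2, 0.4]
grip_width: 0.0651
```

```bash
python3 - <<'E'
from h import *
c,s=snap('wrist','w10'); goto(.4975,.0240,.18)
E
```

```text
t 18.4 pos [0.6123 0.1378 0.1965] yaw 0.3294 w 0.0653 F [-0.3  0.1 -1. ] | shift cm [  1.58 -14.56   7.05] turn -0.001
```

View pics/w10.png

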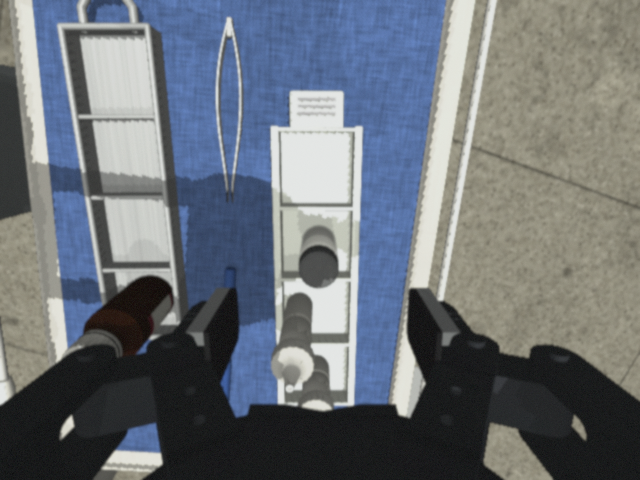

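move_arm:
  motion:
    - [6.5, 0, -3, 1, 0]
    - [6.5, 0, -7, 3, 0]
    - [6.5, 0, -11, 5, 0]
    - [6.5, 0, -14, 7, 0]
    - [6.5, 1.5, -14.6, 7, 0]
    - [6.5, 1.5, -14.6, 7, 0]
    - [6.5, 1.5, -14.6, 7, 0]
    - [6.5, 1.5, -14.6, 7, 0]

```text
time_s: 19.2
eef_pos: [0.4962, 0.0242, 0.1783]
tcp_rot: [0.575, 0.412, 0.575, -0.411]
contact_force: [0.9, 0.5, -1.0]
grip_width: 0.0651
```

```bash
python3 - <<'E'
from h import *
c,s=snap('wrist','w11'); print(proj('w11',[[.4975,.024,.114],[.4975,.024,.003]]));goto(.4975,.024,.066)
E
```

```text
[[325.90339966 266.8054133 ]
 [324.63545632 220.47076701]]
t 19.25 pos [0.4964 0.0243 0.1785] yaw 0.3291 w 0.0649 F [-0.6 -1.4  0.9] | shift cm [11.25  0.09  0.06] turn -0.001
```

View pics/w11.png

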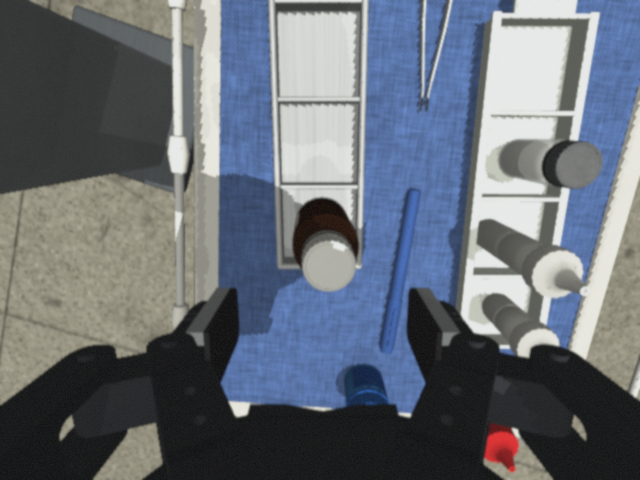

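move_arm:
  motion:
    - [6.5, 3, 0.25, 0.05, 0]
    - [6.5, 6, 0.25, 0.05, 0]
    - [6.5, 9, 0.25, 0.05, 0]
    - [6.5, 11.2, 0.25, 0.05, 0]
    - [6.5, 11.2, 0.25, 0.05, 0]
    - [4.2, 11.2, 0.25, 0.05, 0]
    - [3, 11.2, 0.25, 0.05, 0]
    - [3, 11.2, 0.25, 0.05, 0]
    - [3, 11.2, 0.25, 0.05, 0]
    - [3, 11.2, 0.25, 0.05, 0]
    - [3, 11.2, 0.25, 0.05, 0]
  force: 35

```text
time_s: 20.35
eef_pos: [0.4989, 0.0241, 0.0672]
tcp_rot: [0.576, 0.412, 0.574, -0.411]
contact_force: [0.4, 1.2, 4.8]
grip_width: 0.0393
```

```bash
python3 - <<'E'
from h import *
goto(.597,.174,.066)
E
```

```text
t 20.35 pos [0.4989 0.0241 0.0672] yaw 0.3278 w 0.0393 F [0.4 1.2 4.8] | shift cm [  0.14  14.11 -11.04] turn -0.002
```

move_arm:
  motion:
    - [3, -0.5, 0, 0, 0]
    - [3, -2, 0, 0, 0]
    - [3, -5, 0, 0, 0]
    - [3, -8, 0, -0.5, 0]
    - [3, -8, 0, -3.5, 0]
    - [3, -8, 0.5, -7, 0]
    - [3, -8, 3.5, -10, 0]
    - [3, -8, 7, -11, 0]
    - [3, -8, 10.5, -11, 0]
    - [3, -8, 13, -11, 0]
    - [3, -8, 14.1, -11, 0]
    - [3, -8, 14.1, -11, 0]
    - [3, -8, 14.1, -11, 0]
    - [3, -8, 14.1, -11, 0]

```text
time_s: 21.75
eef_pos: [0.5944, 0.1728, 0.1458]
tcp_rot: [0.574, 0.411, 0.575, -0.412]
contact_force: [0.5, 0.4, -0.6]
grip_width: 0.0394
```

```bash
python3 - <<'E'
from h import *
c,s=snap('wrist','w12'); goto(.597,.174,.067)
a=.326;ct=np.array([.6255,.0885])
for x in(-.0285,.0285):
  for y in(.0615,.1185):
    p=ct+[np.cos(a)*x-np.sin(a)*y,np.sin(a)*x+np.cos(a)*y]; print(x,y,proj('w12',[*p,.022]).round(0))
E
```

```text
t 21.8 pos [0.5946 0.1729 0.1461] yaw 0.3277 w 0.0391 F [ 0.3  1.4 -0.5] | shift cm [ 7.91  0.28 -0.03] turn -0.002
-0.0285 0.0615 [[285. 276.]]
-0.0285 0.1185 [[283. 193.]]
0.0285 0.0615 [[369. 277.]]
0.0285 0.1185 [[372. 193.]]
```

View pics/w12.png

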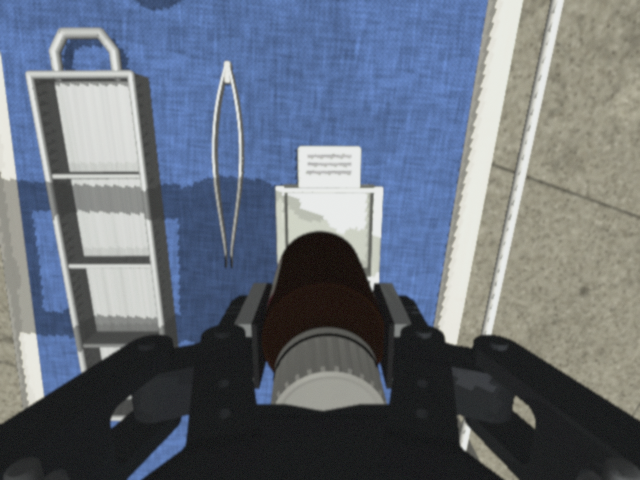

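move_arm:
  motion:
    - [3, 1, 0.35, 0, 0]
    - [3, 2.5, 0.35, 0, 0]
    - [3, 4.5, 0.35, 0, 0]
    - [3, 6, 0.35, 0, 0]
    - [3, 7.2, 0.35, 0, 0]
    - [3, 7.8, 0.35, 0, 0]
    - [3, 7.8, 0.35, 0, 0]
    - [3, 7.8, 0.35, 0, 0]

```text
time_s: 22.6
eef_pos: [0.5996, 0.1747, 0.0683]
tcp_rot: [0.575, 0.412, 0.575, -0.411]
contact_force: [-0.3, 0.6, -1.6]
grip_width: 0.0395
```

```bash
python3 - <<'E'
from h import *
goto(.597,.174,.067); snap('side','s13')
im=cv2.imread('pics/s13.png');cv2.imwrite('pics/s13z.png',cv2.resize(im[150:350,250:500],None,fx=2.6,fy=2.6,interpolation=cv2.INTER_CUBIC))
E
```

```text
t 22.6 pos [0.5996 0.1747 0.0683] yaw 0.328 w 0.0395 F [-0.3  0.6 -1.6] | shift cm [ 0.13 -0.27 -0.01] turn -0.002
```

View pics/s13z.png

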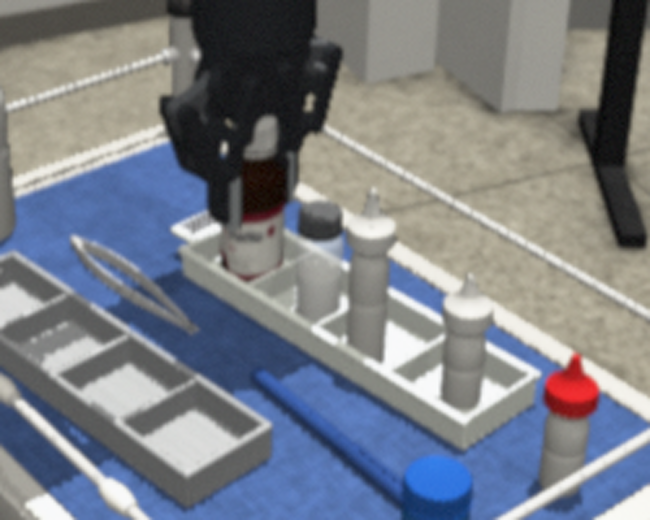

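move_arm:
  motion:
    - [3, 0.1, 0, 0, 0]
    - [3, 0.1, 0, 0, 0]
    - [4.2, 0.1, 0, 0, 0]
    - [4.7, 0.1, 0, 0, 0]
    - [5.2, 0.1, 0, 0, 0]
    - [5.8, 0.1, 0, 0, 0]
    - [6.4, 0.1, 0, 0, 0]
    - [6.4, 0.1, 0, 0, 0]
    - [6.4, 0.1, 0, 0, 0]
    - [6.4, -1, 0, 0, 0]
    - [6.4, -4, 0, 0, 0]
    - [6.4, -8, 0, 0, 0]
    - [6.4, -12, 0, 0, 0]
    - [6.4, -15, 0, 0, 0]
    - [6.4, -15, 0, -4, 0]
    - [6.4, -15, 0, -4, 0]
    - [6.4, -15, 0, -4, 0]

```text
time_s: 24.35
eef_pos: [0.5861, 0.2131, 0.2192]
tcp_rot: [0.576, 0.411, 0.575, -0.411]
contact_force: [0.1, -1.8, -0.5]
grip_width: 0.064
```

```bash
python3 - <<'E'
from h import *
goto(.597,.174,.2);snap('wrist','w14');snap('side','s14')
a=cv2.imread('pics/w14.png');b=cv2.imread('pics/s14.png')
cv2.imwrite('pics/f14.png',cv2.vconcat([cv2.resize(a[100:480,180:480],None,fx=1,fy=1),cv2.resize(b[150:370,220:520],None,fx=1,fy=1)]))
E
```

```text
t 24.35 pos [0.5861 0.2131 0.2192] yaw 0.3297 w 0.064 F [ 0.1 -1.8 -0.5] | shift cm [ 1.92 -0.24  4.05] turn -0.0
```

View pics/f14.png

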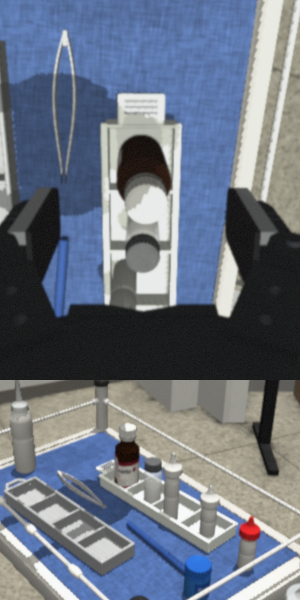

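move_arm:
  motion:
    - [6.4, -4, 0, 0, 0]
    - [6.4, -8, 0, -1, 0]
    - [6.4, -12, 0, -2, 0]
    - [6.4, -14, 0, -3, 0]
    - [6.4, -14, 0, -3, 0]
    - [6.4, -14, 0, -3, 0]
    - [6.4, -14, 0, -3, 0]

```text
time_s: 25.15
eef_pos: [0.5761, 0.2398, 0.3556]
tcp_rot: [0.574, 0.411, 0.576, -0.413]
contact_force: [0.1, 0.5, -1.1]
grip_width: 0.0638
```

```bash
python3 - <<'E'
from h import *
snap('wrist','w15');snap('top','t15')
a=cv2.imread('pics/w15.png');cv2.imwrite('pics/w15z.png',cv2.resize(a[120:420,240:440],None,fx=2,fy=2,interpolation=cv2.INTER_CUBIC))
E
```

```text
(no output)
```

View pics/w15z.png

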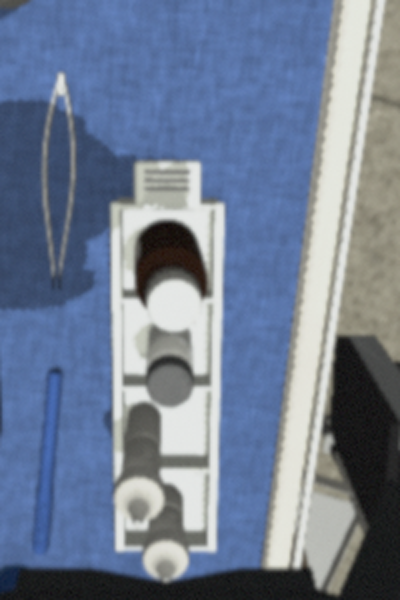

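View pics/t15.png

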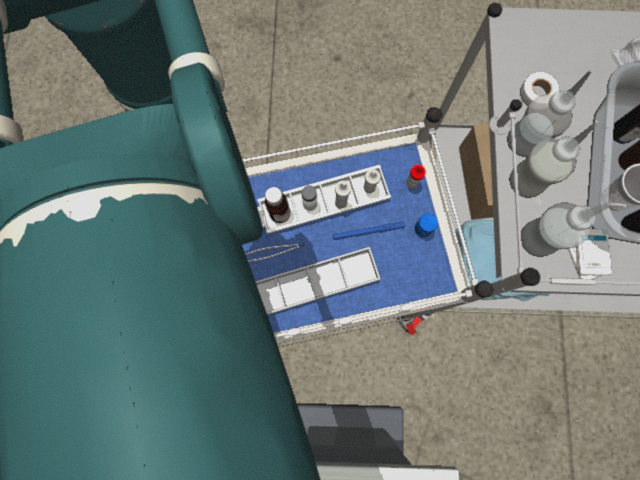

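```bash
python3 - <<'E'
from h import *
a=.326;ct=np.array([.6255,.0885]);M=np.array([[np.cos(a),-np.sin(a)],[np.sin(a),np.cos(a)]])
def L(f,u,z): return (M.T@(ray(f,u,z)[:2]-ct)*1e3).round(1)
for n,u,z in(('brown',(174,305),.114),('vial',(170,383),.077),('tall',(138,518),.123),('short',(165,577),.089),('rackTL',(110,203),.022),('rackTR',(224,203),.022),('BL',(116,551),.022),('BR',(216,551),.022)): print(n,L('w15',np.array(u)/2+[240,120],z))
for n,u,z in(('tall',(341,185),.123),('short',(372,171),.089),('vial',(309,191),.077)): print(n,L('t15',u,z))
E
python3 -c "
import cv2;a=cv2.imread('pics/t15.png');cv2.imwrite('pics/t15z.png',cv2.resize(a[155:245,245:405],None,fx=5,fy=5,interpolation=2))"
```

```text
brown [ 4.7 90.5]
vial [ 3.  29.9]
tall [-13.9 -25.9]
short [  0.3 -90. ]
rackTL [-33.6 122.3]
rackTR [ 35.5 122.5]
BL [ -33.6 -123.1]
BR [  35.2 -122.8]
tall [-15.9 -24.1]
short [  3.7 -89.5]
vial [ 4.1 27.8]
```

View pics/t15z.png

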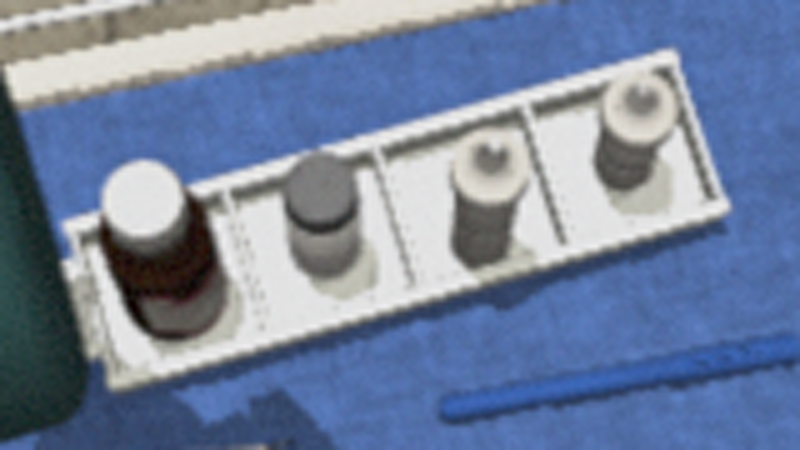

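```bash
python3 -c "
from h import *
print(workorder.hand_in())"
```

```text
the job is handed in; nothing more can be done
None
```

I moved all four containers to the white rack in reverse order and handed the job in at about 25 s of the 93 s allowed. From the end farthest from the handle they are short dropper, tall dropper, vial, and brown bottle next to the tab.

The last checks with the wrist and top cameras showed every container upright, released and in its own compartment. The jar, red dropper and forceps looked untouched. I last saw the spout bottle standing normally just after the final release.

- **Tall dropper:** it slid sideways when I released it and stands about 15 mm off centre, against the compartment wall. That is inside the 20 mm limit, so I left it.
- **The other three:** they stand within about 5 mm of their compartment centres.
- **White rack:** its rim measured 3 mm wider on each side than the stated size. Its centre agreed between views to about 3 mm.

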